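# Press the hub cap onto a trolley wheel's axle

### The job

One of the two trolley wheels on the bench still has a bare axle. Take the orange push-on hub cap, set it over that axle and press it straight down until its flange sits fully home, flat on the wheel's hub, then let go. Leave the grey cap standing where it is.

Things in the scene. Friction and masses are not known exactly. Their poses are not given: they have to be found in the camera images.
- cap_mid (a point): Loose orange push-on cap standing upright, closed end up: round, 66 mm tall, about 0.12 kg. Bottom flange 72 mm across, 6 mm thick; above it a plain barrel 50 mm across (grip here). This point: on its axis, 33 mm above its underside; z up the axis. Open below: bore 22 mm across; inside it, 20 mm up, four sprung steel teeth with 16.6 mm free between them.
- cap_under (a point): Centre of the orange cap's underside, 33 mm below cap_mid. Resting loose on the axle, the cap stands some 22 to 30 mm above the hub face; from there it takes about 8 to 16 N straight down, nearly to the end, until it sits home; pressed off its axis it can jam. The teeth then hold it.
- axle_tip (a point): Centre of the top of the bare upright axle, fixed in the bare wheel's stand: a plain steel shaft 20 mm across, standing 57 mm above the hub face. Its last 17 mm taper, to 10 mm across at this point, 127 mm above the bench.
- hub_face (a point): Centre of the flat blue hub face (84 mm across) of the bare wheel, on the axle's line, 57 mm below axle_tip, 70 mm above the bench; z up. The cap's underside ends on it. The wheel lies flat, fixed on a blue stand: black tyre 160 mm across, top 62 mm above the bench.
- done_top (a point): Top centre of the cap on the finished wheel, an identical fixed wheel on the other side of the bench that already has its orange cap; 136 mm above the bench. Nothing to do there.
- grey_cap_mid (a point): Loose grey cap of another kind, 60 mm across the flange, 50 mm tall; this point is on its axis, 25 mm above the bench. Not needed; leave it where it stands.
Not all that is in view belongs to the job. What is shaped like the part that bears axle_tip but pink or purple is not meant.

How it is judged:
At the end, for the whole second after the job is handed in: The orange cap is on the bare axle with its underside within 3 mm of the hub face, within 5 mm of its centre, upright within 0.08 rad, still, and let go (horizontal distance between cap_under and hub_face below 0.005 m and z of cap_under in the frame of hub_face between -0.003 and 0.003 m and angle between cap_mid's own z axis and vertical below 0.08 rad and linear speed of cap below 0.01 m/s); the robot touches nothing.
It fails at once if the grey cap is moved more than 40 mm or tipped over (distance of grey_cap_mid from where it was at the start of the episode above 0.04 m or angle between grey_cap_mid's own z axis and vertical above 0.5 rad).
It also fails if it takes over 45 s, if anything falls off the work surface, if the arm or the gripper's body presses on something with over 40 N, if the wrist force passes 120 N, or if a joint passes its speed limit or range.

### The arm

A 6-joint arm with a two-finger parallel gripper is mounted at the origin on the work surface. World frame = base frame: x ahead of the robot, y to its left, z up, the work surface at z = 0. Lengths are in m, angles in rad, forces in N, time in s.
With the tool pointing down it reaches from about 0.3 to 0.775 m from the base axis. Payload 14.6 kg.
Tool frame: the origin (TCP) lies midway between the tips of the shut fingers; the grasp point (between the pads) lies 19 mm behind it (ctrl.tcp_to_grasp is the z of the grasp point in the tool frame, in m); z points along the fingers, y is the line along which they close (so a half turn about z gives the same grasp; the last joint's range is limited). The gripper opens to 94 mm and grips with 3 to 60 N. Pads are 16 mm wide; open, the fingers measure 119 mm over their backs; the gripper's body (75 mm by 177 mm) begins 78 mm behind the grasp point.
Start: joints at [1.222, 0.3, 1.521, -0, 1.321, -0.067], TCP at [0.153, 0.528, 0.205] pointing down, gripper open.
Joint ranges: [-3.03, 3.03], [-0.79, 2.21], [0.23, 2.52], [-1.04, 4.18], [0, 3.07], [-2.55, 2.55]. Speed limits (rad/s): [2.22, 2.22, 2.57, 3.14, 3.14, 3.14].

### API

Orientations are given as [roll, pitch, yaw] about the fixed x, y, z axes, in that order (R = Rz(yaw) Ry(pitch) Rx(roll)).
In Python, from station import monitor, camera, ctrl gives the robot as it stands.
- The arm moves only by the tool apply_moves, never from a script. Its argument "plan" is one flat list of numbers, 4 for each row, row after row: the shift along the tool's x, y, z in mm, then the turn about the tool's z in rad. In form: [dx, dy, dz, spin, dx, dy, dz, spin, ...]. A call has 1 to 20 rows; each row shifts and turns the commanded pose from where the row before left it, along the tool's axes as they then stand; what a row does not reach is not made up. A row lasts 1/10 s, in which the tool goes at most 50 mm and 8.59 degrees, less where a joint would pass 70% of its speed; a pose out of reach is approached as far as the arm can. A call is refused whole if a number of a shift passes 50 or a number of a turn 0.15, either way. A call with a gripper value outside its range is refused whole. "hand" is the gripper command: -1 is shut, 1 is fully open, values between are in proportion, set as the call begins (left out, the last holds). The fingers move at their own pace and stop on an object; "squeeze" is the grip in N (left out, the last holds). Time passes only in rows, so rows that do not move let the fingers close. It gives the time, the measured TCP pose, the force, the opening and the grip force at its end, in the units of the state.
- monitor.get_obs(): the state, without advancing time (a new reading comes with each control period).
- camera(name): name is "scene" or "top" or "wrist"; returns a dict with "image" (384x512x3 uint8, red, green, blue), "range_z" (384x512 float32, m along the optical axis (not along the pixel's ray), 0 where there is no reading), "mtx" (3x3 intrinsics, pixels), "distortion" ([k1, k2, p1, p2, k3] as OpenCV has them; the pictures are not rectified), "rvec" (rotation vector, rad) and "tvec" (3), from world to camera coordinates, as OpenCV has them. Camera axes: x right, y down, z forward; pixel columns grow to the right and rows downward; lengths in m; the calibration is good to about 2 mm. A picture is of the moment at which its call begins.
- ctrl.hand_in(): hands the job in; it is judged then, once.
The state is a dict: "time_s": time; "qpos": joint angles; "joint_vel": joint speeds; "tau": joint torques, N m; "ee_pos": TCP position; "eef_rot": TCP orientation; "force": force on the tool from outside, world axes, zero at the start; "moment": the same for the moment, N m; "grip_width": finger opening in m; "grip_force": force on a finger pad.
Only numpy, scipy, OpenCV 4.12 (cv2) and the standard library are available. Lean on these libraries where they do the work, as an engineer would, in place of code of your own. Each camera call takes 0.05 s, during which the arm holds its last target. There are 200 camera calls.

## Working session

There is one attempt and no reset: what is moved stays moved. The work goes in short steps, Python scripts to look and compute and a tool call to move; the robot and the scene stay as the last step left them, time stands still between calls to the robot, and variables do not carry over. Pictures are saved under pics/ and viewed, at most 10 in all, crops included, and the job is handed in when it is done.

Besides the shell and the picture viewer there is one more tool, called after "Emit:" as a command line: name --argument value ..., lists and objects as JSON in quotes. apply_moves: Moves the arm, as the interface text tells. Its arguments: {"type":"object","properties":{"plan":{"type":"array","items":{"type":"number"}},"hand":{"type":"number"},"squeeze":{"type":"number"}},"required":["plan"]}

```bash
mkdir -p pics; cat > h.py <<'E'
import numpy as np, cv2
from station import monitor, camera, ctrl
def snap(n,f):
    c=camera(n); cv2.imwrite('pics/'+f+'.png',c['image'][:,:,::-1]); np.savez('pics/'+f+'.npz',**c); return c
def world(c,u,v,z=None,depth=None):
    R,_=cv2.Rodrigues(np.array(c['rvec'],float)); t=np.array(c['tvec'],float).ravel()
    p=cv2.undistortPoints(np.array([[[u,v]]],float),c['mtx'],c['distortion']).ravel()
    d=R.T@np.array([p[0],p[1],1]); o=-R.T@t
    s=depth if depth is not None else (z-o[2])/d[2]
    return o+s*d
E
python3 - <<'E'
from h import *
a=snap('scene','s0');b=snap('top','t0')
cv2.imwrite('pics/st0.png',cv2.resize(np.vstack([a['image'],b['image']])[:,:,::-1],(400,600)))
print(monitor.get_obs(), ctrl.tcp_to_grasp)
E
```

```text
{'time_s': 0.1, 'qpos': array([ 1.22241786e+00,  3.00374005e-01,  1.52151703e+00,  1.50205371e-05,
        1.32067666e+00, -6.65845823e-02]), 'joint_vel': array([-1.59980710e-04, -4.61967238e-04, -8.75406016e-04, -1.79253332e-03,
       -2.03502436e-04, -5.51660993e-05]), 'tau': array([ 2.26050843e-04, -5.32631850e+01, -3.53291309e+01,  7.08915596e-02,
        2.34729314e-02, -6.94954247e-05]), 'ee_pos': array([0.15285641, 0.52809475, 0.20496668]), 'eef_rot': array([-3.14062074e+00, -7.93919505e-05,  2.85979501e+00]), 'force': array([-0.01370475, -0.14021968,  0.66146701]), 'moment': array([ 0.00160734, -0.02641017,  0.0294923 ]), 'grip_force': 0.0, 'grip_width': 0.09395446409287511} -0.0188
```

View pics/t0.png

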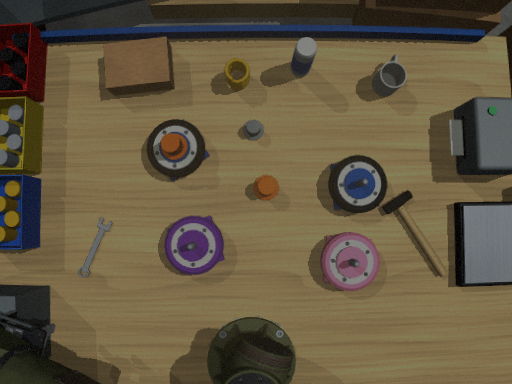

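View pics/s0.png

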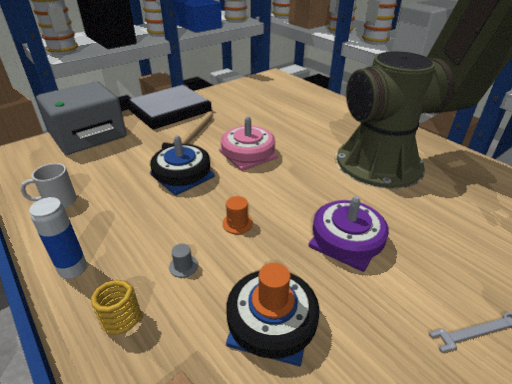

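The top view shows the orange cap at about (266,187), the bare blue wheel at (358,184) with its axle tip near (364,183), and the grey cap at (254,129). In the scene view they are at (237,213), (180,163) with the tip near (178,138), and (183,260). The pink and purple wheels are decoys.

```bash
cat >> h.py <<'E'
def cloud(c):
    h,w=c['range_z'].shape
    u,v=np.meshgrid(np.arange(w),np.arange(h))
    p=cv2.undistortPoints(np.stack([u,v],-1).reshape(-1,1,2).astype(float),c['mtx'],c['distortion']).reshape(h,w,2)
    z=c['range_z'][...,None]; P=np.concatenate([p*z,z],-1)
    R,_=cv2.Rodrigues(np.array(c['rvec'],float)); t=np.array(c['tvec'],float).ravel()
    P=(P-t)@R; P[c['range_z']==0]=np.nan; return P
E
python3 - <<'E'
from h import *
for f,boxes in (('t0',dict(cap=(245,165,290,205),wheel=(325,150,392,218),grey=(240,115,270,145))),('s0',dict(cap=(215,190,260,240),wheel=(145,128,215,190),grey=(165,240,200,280)))):
    c=dict(np.load('pics/'+f+'.npz')); P=cloud(c); im=c['image'].astype(int)
    for n,(a,b,e,g) in boxes.items():
        Q=P[b:g,a:e].reshape(-1,3)
        for lo,hi in {'cap':[(.06,.072)],'wheel':[(.11,.14),(.085,.11),(.066,.078)],'grey':[(.044,.056)]}[n]:
            S=Q[(Q[:,2]>lo)&(Q[:,2]<hi)]
            if len(S): print(f,n,lo,len(S),S.mean(0).round(4),((S.min(0)+S.max(0))/2).round(4),np.ptp(S,0).round(3),S[:,2].max().round(4))
t=dict(np.load('pics/t0.npz'));im=t['image'][145:225,240:400,::-1]
cv2.imwrite('pics/crop.png',cv2.resize(im,None,fx=5,fy=5,interpolation=cv2.INTER_CUBIC))
E
```

```text
t0 cap 0.06 263 [ 0.4897 -0.0442  0.0666] [ 0.4901 -0.0437  0.0659] [0.049 0.048 0.012] 0.0719
t0 wheel 0.11 47 [ 0.4937 -0.2936  0.1223] [ 0.4935 -0.2945  0.1211] [0.018 0.02  0.02 ] 0.1312
t0 wheel 0.085 18 [ 0.4923 -0.2886  0.099 ] [ 0.494  -0.2898  0.0973] [0.018 0.008 0.024] 0.1093
t0 wheel 0.066 827 [ 0.4925 -0.2961  0.0698] [ 0.4912 -0.298   0.0719] [0.136 0.141 0.012] 0.0779
t0 grey 0.044 138 [ 0.6534 -0.0094  0.0504] [ 0.6545 -0.0086  0.0497] [0.034 0.036 0.011] 0.0554
s0 cap 0.06 280 [ 0.4896 -0.0419  0.0664] [ 0.4887 -0.0449  0.0648] [0.049 0.051 0.01 ] 0.0696
s0 wheel 0.11 55 [ 0.4923 -0.2917  0.1196] [ 0.4911 -0.294   0.1197] [0.018 0.015 0.019] 0.1293
s0 wheel 0.085 62 [ 0.4928 -0.2893  0.0977] [ 0.4908 -0.2922  0.0979] [0.02  0.016 0.024] 0.1099
s0 wheel 0.066 414 [ 0.4953 -0.2891  0.0708] [ 0.4935 -0.2948  0.0719] [0.102 0.11  0.012] 0.0778
s0 grey 0.044 246 [ 0.6524 -0.006   0.0503] [ 0.652  -0.0078  0.049 ] [0.037 0.037 0.01 ] 0.0539
```

View pics/crop.png

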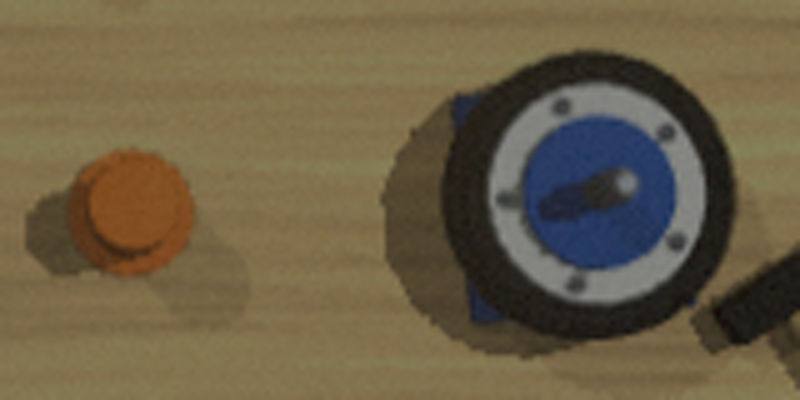

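The crop shows the axle tip at (626,184), the hub centre at (600,192) and the cap top at (134,208). In full-image pixels that is about (364.8,181.4), (359.6,183.0) and (266.4,186.2).

```bash
python3 - <<'E'
from h import *
c=dict(np.load('pics/t0.npz'))
im=c['image'].astype(int)
f=lambda x,y:(240+(x+.5)/5-.5,145+(y+.5)/5-.5)
print(world(c,*f(626,184),z=.127),world(c,*f(600,192),z=.07),world(c,*f(134,208),z=.066),world(c,*f(131,213),z=.006))
from scipy.spatial.transform import Rotation as Ro
o=monitor.get_obs(); print(Ro.from_euler('xyz',o['eef_rot']).as_matrix().round(3))
E
```

```text
[ 0.49263079 -0.29708452  0.127     ] [ 0.49335244 -0.29718815  0.07      ] [ 0.48676161 -0.0446956   0.066     ] [ 0.48863138 -0.04499208  0.006     ]
[[-0.961  0.278 -0.   ]
 [ 0.278  0.961 -0.001]
 [ 0.    -0.001 -1.   ]]
```

Emit:
apply_moves --plan '[0,0,0,0.143,0,0,0,0.143,0,0,0,0.143,0,0,0,0.143,0,0,0,0.143,0,0,0,0.143,0,0,0,0.143,0,0,0,0.143,0,0,0,0.145]' --hand 1

```text
time_s: 1.0
ee_pos: [0.1529, 0.5282, 0.2051]
eef_rot: [-3.141, 0.001, 1.565]
force: [0.3, 1.2, -0.0]
grip_width: 0.0938
grip_force: 0.0
```

Emit:
apply_moves --plan '[-36,21,0,0,-36,21,0,0,-36,21,0,0,-36,21,0,0,-36,21,0,0,-36,21,0,0,-36,21,0,0,-36,21,0,0,-36,21,0,0,-36,21,0,0,-36,21,0,0,-36,21,0,0,-36,21,0,0,-36,21,0,0,-36,21,0,0,-32,21,0,0,0,0,0,0,0,0,0,0]'

```text
time_s: 2.8
ee_pos: [0.4887, -0.044, 0.2049]
eef_rot: [-3.14, -0.0, 1.569]
force: [0.2, 0.1, -0.5]
grip_width: 0.094
grip_force: 0.0
```

```bash
python3 - <<'E'
from h import *
c=snap('wrist','w1'); o=monitor.get_obs(); print(o['time_s'],o['ee_pos'],o['eef_rot'],o['force'])
P=cloud(c); im=c['image'].astype(int)
m=(im[...,0]>120)&(im[...,2]<im[...,0]*.4)
for lo,hi in((.055,.075),(-.004,.012)):
    S=P[m&(P[...,2]>lo)&(P[...,2]<hi)]
    if len(S): S=S[np.hypot(*(S[:,:2]-[.489,-.0445]).T)<.06]; print(len(S),S.mean(0),(S.min(0)+S.max(0))/2,np.ptp(S,0))
E
```

```text
2.85 [ 0.48850495 -0.04333157  0.20507747] [-3.14063704e+00 -3.19935666e-04  1.57055861e+00] [0.80483842 0.31935583 0.35173456]
1885 [ 0.48870503 -0.04528131  0.0657241 ] [ 0.48901229 -0.04588251  0.06212692] [0.04925595 0.04768037 0.01154418]
438 [ 0.49521633 -0.04039249  0.00539117] [ 0.48811739 -0.05167835  0.00436862] [0.07098524 0.07139061 0.01287396]
```

View pics/w1.png

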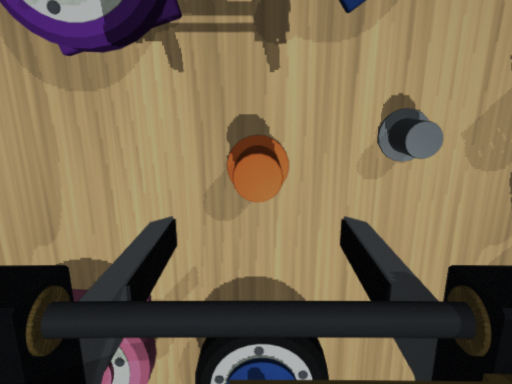

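Wrist view: cap top at (258,175), centred between the fingers (176 and 341), with the bare wheel below it in the image. I'll descend and grip.

Emit:
apply_moves --plan '[-1.5,0.5,30,0,0,0,30,0,0,0,30,0,0,0,30,0,0,0,30,0,0,0,20,0,0,0,14,0,0,0,0,0,0,0,0,0]'

```text
time_s: 3.75
ee_pos: [0.4895, -0.0445, 0.0221]
eef_rot: [3.141, 0.0, 1.572]
force: [0.2, 0.6, 0.2]
grip_width: 0.0937
grip_force: 0.0
```

Emit:
apply_moves --plan '[0,0,0,0,0,0,0,0,0,0,0,0,0,0,0,0,0,0,0,0,0,0,0,0,0,0,0,0,0,0,0,0]' --hand -1 --squeeze 45

```text
time_s: 4.55
ee_pos: [0.4894, -0.0452, 0.0215]
eef_rot: [-3.141, -0.0, 1.571]
force: [-1.5, 0.4, 2.2]
grip_width: 0.0495
grip_force: 45.0
```

Emit:
apply_moves --plan '[0,0,-10,0,0,0,-25,0,0,0,-40,0,0,0,-40,0,0,0,-35,0,0,0,-20,0,-30,0,0,0,-40,0,0,0,-40,0,0,0,-40,0,0,0,-40,0,0,0,-40,0,0,0,-40,0,0,0,-40,0,0,0,-20,0,0,0,0,0,0,0,0,0,0,0]'

```text
time_s: 6.25
ee_pos: [0.4893, -0.3748, 0.1915]
eef_rot: [-3.141, -0.0, 1.57]
force: [0.0, 1.2, -0.9]
grip_width: 0.0491
grip_force: 45.0
```

```bash
python3 - <<'E'
from h import *
c=snap('wrist','w2'); o=monitor.get_obs(); print(o['time_s'],o['ee_pos'],o['eef_rot'],o['force'])
P=cloud(c); A=np.array([.4925,-.2955]); D=np.hypot(P[...,0]-A[0],P[...,1]-A[1])
for z in (.0745,.08,.09,.1,.105,.11,.115,.12,.125):
    S=P[(D<.025)&(abs(P[...,2]-z)<.0025)]
    if len(S):print(z,len(S),S.mean(0).round(4),((S.min(0)+S.max(0))/2).round(4),np.ptp(S,0).round(3))
im=c['image'].astype(int); m=(im[...,2]>1.6*im[...,0])&(abs(P[...,2]-.07)<.005)&(D<.06)
S=P[m];print('hub',S.mean(0),(S.min(0)+S.max(0))/2,np.ptp(S,0))
m=(im[...,0]>90)&(im[...,2]<im[...,0]*.4)&(abs(P[...,2]-.2)<.06)
S=P[m];print('cap',len(S),S.min(0),S.max(0))
E
```

```text
6.3 [ 0.48949053 -0.37438115  0.1916876 ] [-3.14155449e+00 -2.37068408e-04  1.57117055e+00] [-0.19597303 -0.23700197 -1.04973011]
0.0745 1 [ 0.4753 -0.297   0.0723] [ 0.4753 -0.297   0.0723] [0. 0. 0.]
0.11 52 [ 0.4931 -0.2989  0.1106] [ 0.4929 -0.2985  0.1104] [0.02  0.019 0.004]
0.115 71 [ 0.4927 -0.2988  0.1148] [ 0.4932 -0.2985  0.115 ] [0.019 0.019 0.005]
0.12 125 [ 0.4932 -0.2988  0.1207] [ 0.4931 -0.2985  0.12  ] [0.017 0.017 0.005]
0.125 303 [ 0.4929 -0.2983  0.1254] [ 0.4927 -0.2982  0.125 ] [0.014 0.014 0.005]
hub [ 0.49266145 -0.29706891  0.06979554] [ 0.49284942 -0.29819494  0.06979724] [0.08249628 0.08264041 0.00536145]
cap 10702 [ 0.45505771 -0.39126278  0.17253367] [ 0.5244864  -0.3398126   0.23806195]
```

View pics/w2.png

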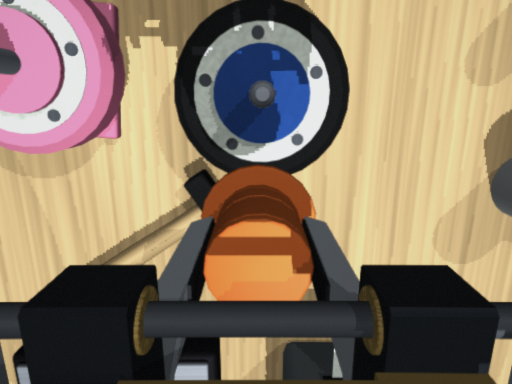

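Wrist view: axle tip at (262,93), hub concentric with it, and the cap held upright in the fingers with its flange's front edge at (258,167). I'll fit the flange circle to get the cap-to-axle offset in this one camera.

```bash
python3 - <<'E'
from h import *
from scipy.optimize import least_squares
c=dict(np.load('pics/w2.npz')); P=cloud(c); im=c['image'].astype(int)
m=(im[...,0]>70)&(im[...,2]<im[...,0]*.45)&(abs(P[...,2]-.176)<.006)
S=P[m]; print(len(S),np.median(S[:,2]))
# outer rim: farthest point per bearing
d=S[:,:2]-[.4895,-.3755]; a=np.round(np.degrees(np.arctan2(d[:,1],d[:,0]))/4); r=np.hypot(*d.T)
E=np.array([S[a==k][np.argmax(r[a==k])] for k in np.unique(a) if 0<=k*4<=180])
print(least_squares(lambda p:np.hypot(E[:,0]-p[0],E[:,1]-p[1])-.036,[.4895,-.3755],loss='soft_l1',f_scale=.001).x,len(E))
E
```

```text
2751 0.17578156881574095
[ 0.48983817 -0.37606074] 45
```

Emit:
apply_moves --plan '[25,1,0,0,30,1,0,0,22.6,1,0,0,0,0,0,0,0,0,0,0,0,0,0,0]'

```text
time_s: 6.9
ee_pos: [0.4925, -0.2978, 0.1917]
eef_rot: [3.141, 0.0, 1.571]
force: [0.4, 0.1, -1.8]
grip_width: 0.0496
grip_force: 45.0
```

Emit:
apply_moves --plan '[0,0,15,0,0,0,15,0,0,0,10,0,0,0,6,0,0,0,6,0,0,0,6,0,0,0,0,0,0,0,0,0]'

```text
time_s: 7.7
ee_pos: [0.4925, -0.2977, 0.1337]
eef_rot: [3.141, 0.0, 1.571]
force: [-0.2, 0.5, -1.6]
grip_width: 0.0494
grip_force: 45.0
```

Emit:
apply_moves --plan '[0,0,4,0,0,0,4,0,0,0,4,0,0,0,3,0,0,0,3,0,0,0,2,0,0,0,0,0]'

```text
time_s: 8.4
ee_pos: [0.4925, -0.2976, 0.1133]
eef_rot: [3.141, 0.0, 1.571]
force: [1.0, -0.4, -2.0]
grip_width: 0.0496
grip_force: 45.0
```

Emit:
apply_moves --plan '[0,0,2,0,0,0,2,0,0,0,2,0,0,0,0,0]'

```text
time_s: 8.8
ee_pos: [0.492, -0.2975, 0.1065]
eef_rot: [-3.14, -0.001, 1.571]
force: [0.1, -2.8, -6.7]
grip_width: 0.0493
grip_force: 45.0
```

```bash
python3 - <<'E'
from h import *
c=snap('scene','s2'); o=monitor.get_obs(); print(o['ee_pos'],o['force'],o['moment'])
P=cloud(c); im=c['image'].astype(int)
m=(im[...,0]>110)&(im[...,2]<im[...,0]*.4)&(np.hypot(P[...,0]-.4925,P[...,1]+.298)<.05)
S=P[m]; print(len(S),S.min(0),S.max(0))
w=snap('wrist','w3')
a=cv2.resize(c['image'][100:210,120:240],None,fx=3.3,fy=3.3,interpolation=cv2.INTER_CUBIC)
b=cv2.resize(w['image'],(400,300)); a=cv2.resize(a,(400,367)); 
v=np.zeros((367,800,3),np.uint8); v[:,:400]=a; v[:300,400:]=b
cv2.imwrite('pics/v2.png',v[:,:,::-1])
E
```

```text
[ 0.49193549 -0.29750407  0.10643431] [ 0.09071789 -3.42661722 -8.57038301] [-0.55442383  0.14426617 -0.083847  ]
395 [ 0.45724212 -0.32063566  0.08690201] [ 0.52568696 -0.25941931  0.15981004]
```

View pics/v2.png

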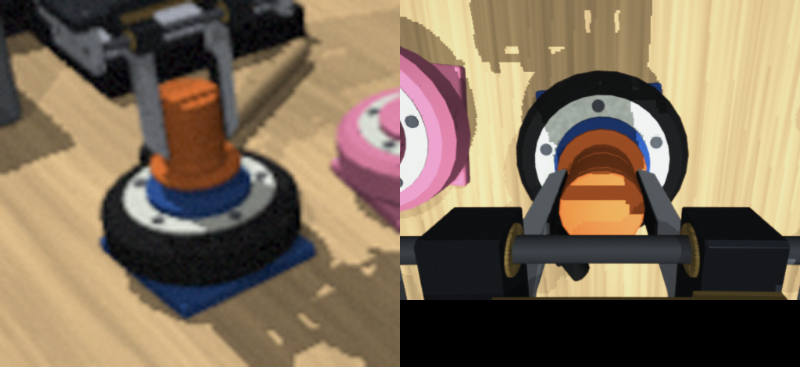

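The cap is on the axle and upright, about 15 mm above the hub. The side force is pointing towards −y, so I'll shift slightly that way and press on.

Emit:
apply_moves --plan '[-0.5,0,1.5,0,-0.3,0,1.5,0,0,0,1.5,0,0,0,0,0]'

```text
time_s: 9.3
ee_pos: [0.4924, -0.298, 0.1026]
eef_rot: [-3.141, -0.001, 1.571]
force: [-0.8, 2.3, -2.7]
grip_width: 0.0493
grip_force: 45.0
```

Emit:
apply_moves --plan '[0.2,0,2,0,0,0,2,0,0,0,2,0,0,0,2,0,0,0,1,0]'

```text
time_s: 9.8
ee_pos: [0.4925, -0.2981, 0.0937]
eef_rot: [3.142, -0.0, 1.571]
force: [-2.3, 3.8, -0.7]
grip_width: 0.0498
grip_force: 45.0
```

Emit:
apply_moves --plan '[0,0,1,0,0,0,1,0,0,0,1,0,0,0,0,0]'

```text
time_s: 10.2
ee_pos: [0.4925, -0.2983, 0.0915]
eef_rot: [3.141, 0.0, 1.571]
force: [-3.9, 3.7, 4.9]
grip_width: 0.0496
grip_force: 45.0
```

```bash
python3 - <<'E'
from h import *
c=snap('scene','s3'); o=monitor.get_obs(); print(o['ee_pos'],o['force'],o['moment'])
P=cloud(c); im=c['image'].astype(int)
m=(im[...,0]>110)&(im[...,2]<im[...,0]*.4)&(np.hypot(P[...,0]-.4925,P[...,1]+.298)<.05)
S=P[m]; print(len(S),S.min(0),np.percentile(S[:,2],[1,99]))
a=cv2.resize(c['image'][100:210,120:240],(600,550),interpolation=cv2.INTER_CUBIC)
cv2.imwrite('pics/v3.png',a[:,:,::-1])
E
```

```text
[ 0.49247792 -0.2982984   0.091508  ] [-3.36962887  5.07732569  5.69965377] [ 0.78181113  0.89426326 -0.04513368]
377 [ 0.460638   -0.31745863  0.07299743] [0.07363379 0.13900236]
```

View pics/v3.png

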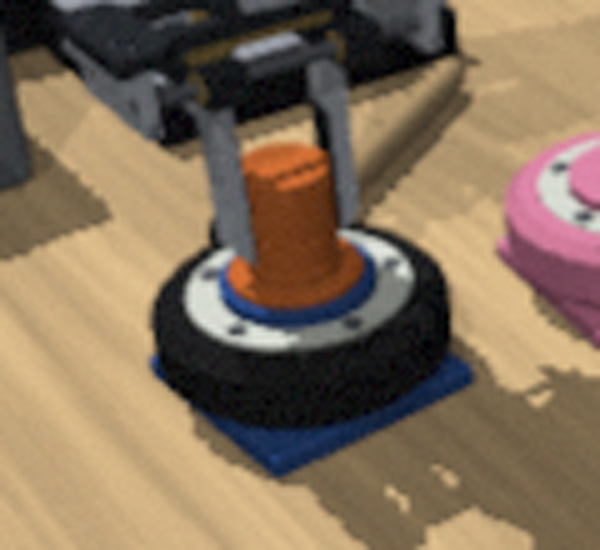

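The flange is down at the hub, with a thin blue rim visible around it. A little more pressing will confirm it's seated.

Emit:
apply_moves --plan '[0,0,0.7,0,0,0,0.7,0,0,0,0.6,0,0,0,0,0]'

```text
time_s: 10.65
ee_pos: [0.4925, -0.2984, 0.0914]
eef_rot: [3.141, 0.001, 1.571]
force: [-12.6, 10.5, 25.1]
grip_width: 0.0493
grip_force: 45.0
```

TCP height no longer changes and the force jumped to 25 N, so the cap is seated. I'll open and retreat straight up.

Emit:
apply_moves --plan '[0,0,-1,0,0,0,0,0,0,0,0,0,0,0,0,0,0,0,0,0,0,0,0,0,0,0,0,0]' --hand 1

```text
time_s: 11.35
ee_pos: [0.4924, -0.2982, 0.0899]
eef_rot: [-3.142, -0.0, 1.571]
force: [-0.3, -0.2, 0.5]
grip_width: 0.0942
grip_force: 0.0
```

Emit:
apply_moves --plan '[0,0,-10,0,0,0,-20,0,0,0,-30,0,0,0,-30,0,0,0,-30,0,-40,0,0,0,-40,0,0,0,0,0,0,0,0,0,0,0,0,0,0,0]'

```text
time_s: 12.35
ee_pos: [0.4925, -0.3775, 0.2103]
eef_rot: [3.141, -0.0, 1.571]
force: [0.6, -0.2, -0.0]
grip_width: 0.0938
grip_force: 0.0
```

```bash
python3 - <<'E'
from h import *
o=monitor.get_obs(); print(o['time_s'],o['ee_pos'],o['force'],o['grip_width'])
for n in('scene','wrist','top'):
    c=snap(n,n+'4'); P=cloud(c); im=c['image'].astype(int)
    m=(im[...,0]>90)&(im[...,2]<im[...,0]*.45)&(np.hypot(P[...,0]-.4925,P[...,1]+.298)<.05)
    S=P[m]
    for lo,hi in((.07,.085),(.129,.145)):
        T=S[(S[:,2]>lo)&(S[:,2]<hi)]
        if len(T):print(n,len(T),np.median(T,0).round(4),((T.min(0)+T.max(0))/2).round(4),np.ptp(T,0).round(3))
E
```

```text
12.35 [ 0.49254996 -0.3775052   0.21033362] [ 0.5588869  -0.19950456 -0.02445989] 0.09377302678807155
scene 178 [ 0.5039 -0.2774  0.0773] [ 0.4925 -0.2923  0.0781] [0.067 0.061 0.013]
scene 174 [ 0.4942 -0.2901  0.1368] [ 0.4921 -0.2952  0.1341] [0.046 0.049 0.01 ]
wrist 1226 [ 0.4923 -0.3046  0.0758] [ 0.4927 -0.2991  0.0741] [0.07  0.07  0.008]
wrist 3740 [ 0.4932 -0.2982  0.1357] [ 0.4924 -0.2992  0.1355] [0.05  0.049 0.006]
top 151 [ 0.4795 -0.2825  0.0765] [ 0.4919 -0.2947  0.0774] [0.068 0.062 0.013]
top 263 [ 0.4928 -0.2976  0.1363] [ 0.4929 -0.2983  0.1361] [0.046 0.048 0.011]
```

View pics/wrist4.png

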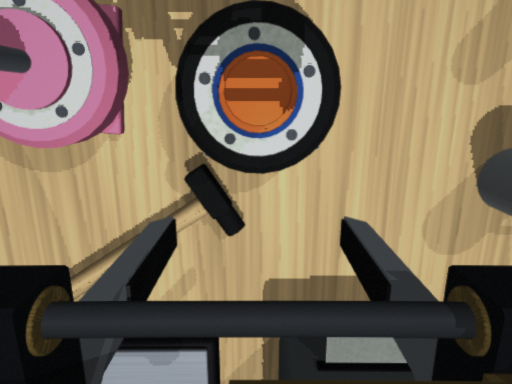

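The cap is centred on the hub at (259,91), with its top at 0.136 m and its flange top at 0.076 m, so it's fully home. The gripper is clear.

```bash
python3 -c "
from station import ctrl
print(ctrl.hand_in())"
```

```text
the job is handed in; nothing more can be done
None
```

The orange cap is pressed fully home on the bare axle and let go: its top measures 136 mm above the bench, centred on the hub. The grey cap was not touched, and the job was handed in after about 12.5 s of the 45 s; the hand-in gave no verdict.

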